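# Open the pen box and draw its till aside

### The arm

A 7-joint arm with a two-finger parallel gripper is mounted at the origin on a cart in front of the work surface, level with it; the furniture and walls round the work are solid. World frame = base frame: x ahead of the robot, y to its left, z up, the work surface at z = 0. Lengths are in m, angles in rad, forces in N, time in s.
With the tool pointing down it reaches from about 0.425 to 0.925 m from the base axis. Payload 6.8 kg.
Tool frame: the origin (TCP) lies on the front face of the gripper's body, between the roots of the fingers; the fingertips stand 73 mm ahead of it and the grasp point (between the pads) lies 54 mm ahead of it (env.nose_length is the distance from the TCP to the fingertips, in m); z points along the fingers, y is the line along which they close (so a half turn about z gives the same grasp; the last joint's range is limited). The gripper opens to 85 mm and grips with 20 to 120 N. Pads are 22 mm wide; open, the fingers measure 114 mm over their backs; the gripper's body (76 mm by 85 mm) begins 54 mm behind the grasp point. The pads swing forward as they close: fully open they stand 13 mm farther back than shut.
Start: joints at [-1.225, 0.477, 0.022, 1.555, -0.011, 1.109, -0.083], TCP at [0.296, 0.607, 0.304] pointing down, gripper open.
Joint ranges: [-2.96, 2.96], [-0.34, 2.1], [-1.41, 1.46], [0.24, 2.44], [-1.37, 4.51], [0.17, 1.92], [-2.96, 2.96]. Speed limits (rad/s): [2.39, 2.39, 3.14, 3.14, 3.14, 3.14, 3.14].

### API

Orientations are given as a unit quaternion [w, x, y, z].
In Python, from cell import env, kin, camera, calibration, job gives the robot as it stands. The module is installed in compiled form; this text tells all that it offers. Calls block until the motion is done:
- env.reach(position, orientation): joint-space move of the TCP to a pose.
- env.movel(position, velocity=0.15, rot=None, stop_force=None): straight line of the TCP; rot=None keeps the orientation; velocity is the mean speed in m/s. With stop_force (N) it stops when the force on the tool has changed by that much, and returns True; else False.
- env.goto_joints(angles): joint-space move.
- env.grip(opening, f_grip=None): finger opening in m; f_grip is the grip in N (None keeps the last); returns when the fingers have stopped.
- env.dwell(seconds).
- kin.inverse_kinematics(position, orientation): joint angles nearest the present ones, or None.
- env.get_state(): the state.
- camera(name): name is "side" or "top" or "wrist"; returns (picture, depth): 480x640x3 uint8, blue, green, red; 480x640 float32, m along the optical axis (not along the pixel's ray), 0 where there is no reading.
- calibration(name): a dict with "fx", "fy", "cx", "cy" (pixels), "rvec" (rotation vector, rad) and "tvec" (3), from world to camera coordinates, as OpenCV has them. Camera axes: x right, y down, z forward; pixel columns grow to the right and rows downward; lengths in m; the calibration is good to about 2 mm. A picture is of the moment at which its call begins: read the wrist's pose just before it. calibration takes no time and is no camera call; for the wrist camera it gives the pose at the moment of the call.
A pose or a line that the arm cannot do raises env.PlanningError and nothing moves.
- job.job_done(): hands the job in; it is judged then, once.
The state is a dict: "time": time; "qpos": joint angles; "joint_velocities": joint speeds; "joint_torque": joint torques, N m; "tcp_pos": TCP position; "orientation": TCP orientation; "force": force on the tool from outside, world axes, zero at the start; "torque": the same for the moment, N m; "opening": finger opening in m; "gripper_force": force on a finger pad.
Only numpy, scipy, OpenCV 4.12 (cv2) and the standard library are available. Lean on these libraries where they do the work, as an engineer would, in place of code of your own. Each camera call takes 0.05 s, during which the arm holds its last target. There are 200 camera calls.

### The job

Open the bolted pen box down to the round tin under its till: draw the brass bolt on the lid fully back, hook a fingertip behind the lid's lip and draw the lid out along its grooves as far as it goes, then draw the till inside along its rails, the same way as the lid went, as far as it goes. Hook and push gently with the fingertips only: pinch nothing, lift nothing, and leave the bolt drawn, the tin in its place and the things round the box undisturbed.

Things in the scene. Friction and masses are not known exactly. Their poses are not given: they have to be found in the camera images.
- pen_box: Wooden box, 300 (its x) x 140 (its y) x 72 high, walls about 10 thick; heavy, does not move on the table. Origin: centre of its underside, z up. Its -x end is the front: lid and till are both drawn towards the box's own -x. The lid's upper face is flush with the walls' tops at z 72. Lid drawn, the rear of the box is open from above, 120 wide between the walls, and shows the till.
- keeper (a point): Middle of the brass keeper (staple) on top of the box's +y wall, 79 above the table, 20 wide in x, top at z 87. While the bolt's nose is in it the lid cannot slide. Axes: the box's.
- bolt_knob (a point): Centre of the brass ball (13.6 across, top at z 106 above the table) on an 8 mm stem on the bolt's rod, which lies across the lid along y (rod's top at z 82.5 to 85). A fingertip with its tip at z 88 to 95, on the keeper's (+y) side of the ball, moved along the box's -y draws the bolt. When shut, 36 mm are free along y between ball and the next guide staple (top z 86). Axes: the box's.
- bolt (a joint): How far the bolt is drawn out of the keeper, in m, along the box's -y: 0 shut, 0.018 fully back (stop). About 1.2 N of friction; stays where it is left; its nose leaves the keeper at about 0.009.
- lid_lip (a point): On the lid's upper face (z 72), at the foot of the middle of the lip's rear (+x) face. The lip is a dark batten across the lid's front end, 84 long (y), 10 thick, 15 high (top z 86.5); behind it (+x) the lid is bare for 140 mm. A fingertip set down just behind the lip and moved along the box's -x draws the lid. Moves with the lid; axes: the box's.
- lid (a joint): How far the lid is drawn, in m, along the box's -x: 0 shut, 0.180 at its stop. About 2 N of friction, more at speed; stays where it is left.
- till_front (a point): Top edge (z 59) of the inner face of the front (-x) wall of the till, an open tray 85 (x) x 117 (y) x 29 high, walls 5 to 6, floor top at z 35. The point is at the middle of the -x end of its empty bay, 73 (x) x 77 (y); a narrow bay at +y holds an eraser. A fingertip set down in the empty bay and moved along the box's -x draws the till. Moves with the till; axes: the box's.
- till (a joint): How far the till is drawn, in m, along the box's -x: 0 at the rear, 0.075 at its front stop. About 1.2 N of friction; starts near the rear.
- tin: Round polish tin, 53 across, 18 high, loose on the box's floor (11 mm above the table) under the till's first place. Origin: centre of its underside.
- till_eraser: Eraser, 19 x 42 (its y) x 12 high, loose in the narrow +y bay of the till and carried along with it. Origin: centre of its underside.
- file: Half-round file with a wooden handle, 235 long (its y), 24 wide, 28 high, lying beside the box. Origin: centre of its underside.
- gouge: Carving gouge with a wooden handle, 190 long (its y), 25 wide, 28 high, lying beside the box. Origin: centre of its underside.
- gnarled_pen: Carved gnarled pen, 180 (its x) x 105 x 30 high. Origin: centre of its underside.
- block: Cork sanding block, 56 x 92 (its y) x 27 high. Origin: centre of its underside.
- ink: Ink bottle with a black cap, 54 x 114 (its y) footprint with its cap, 100 high. Origin: centre of its underside.

How it is judged:
On the way, in this order (a step that is already met when the one before it is completed fails the run):
1. the bolt is drawn clear of its keeper with the lid still shut (value of joint bolt above 0.0135 m and value of joint lid below 0.01 m), for 0.1 s.
2. the lid is on its way, drawn by a fingertip at its lip (value of joint lid between 0.02 and 0.16 m and x of the grasp point in the frame of lid_lip between -0.03 and 0.07 m and y of the grasp point in the frame of lid_lip between -0.06 and 0.06 m), for 0.1 s.
3. the lid is drawn out to its stop, the till still at the rear (value of joint lid above 0.165 m and value of joint till below 0.03 m), for 0.1 s.
4. the till is drawn to its front stop (value of joint till above 0.064 m), for 0.1 s.
At the end, for the whole second after the job is handed in: The bolt is drawn at least 13.5 of 18 mm, the lid at least 165 of 180 mm, the till at least 64 of 75 mm; the tin rests within 20 mm of where it lay (value of joint bolt above 0.0135 m and value of joint lid above 0.165 m and value of joint till above 0.064 m and linear speed of tin below 0.02 m/s and distance of tin from where it was at the start of the episode below 0.02 m); the robot touches nothing.
It fails at once if the box or its moving parts are pinched or pushed hard (over 35 N) (contact force between the fingers and pen_box above 35 N).
It fails at once if the tin or the eraser is lifted (z of tin in the frame of pen_box above 0.022 m or z of till_eraser in the frame of pen_box above 0.047 m).
It fails at once if a thing beside the box (file, gouge, gnarled pen, sanding block or ink bottle) is moved by more than 25 mm (distance of any of file, gouge, gnarled_pen, block, ink from where it was at the start of the episode above 0.025 m).
It also fails if it takes over 51 s, if anything falls off the work surface, if the arm or the gripper's body presses on something with over 40 N, if the wrist force passes 120 N, or if a joint passes its speed limit or range.

## Working session

There is one attempt and no reset: what is moved stays moved. The work goes in short steps, each a Python script; the robot and the scene stay as the last script left them, time stands still between calls to the robot, and variables do not carry over. Pictures are saved under pics/ and viewed, at most 10 in all, crops included, and the job is handed in when it is done.

```bash
mkdir -p pics; cat > h.py <<'E'
import numpy as np, cv2
from cell import env, kin, camera, calibration, job
def cal(n):
    c=calibration(n); R=cv2.Rodrigues(np.array(c["rvec"],float))[0]; t=np.array(c["tvec"],float).ravel()
    return c,R,t
def pts(depth,c,R,t):
    v,u=np.mgrid[:480,:640]
    P=np.stack([(u-c["cx"])/c["fx"]*depth,(v-c["cy"])/c["fy"]*depth,depth],-1)
    return (P-t)@R
def ray(c,R,t,u,v,z):
    d=R.T@np.array([(u-c["cx"])/c["fx"],(v-c["cy"])/c["fy"],1]); o=-R.T@t
    return o+d*(z-o[2])/d[2]
E
python3 - <<'E'
from h import *
s=env.get_state(); print(s['time'],s['tcp_pos'],s['orientation'],s['force'])
for n in ("top","side"):
    k=cal(n); p,d=camera(n); cv2.imwrite(f"pics/{n}0.png",p); np.savez(f"{n}0.npz",p=p,d=d)
    print(n,k[0], -k[1].T@k[2],(d>0).mean())
E
```

```text
0.0 [0.29574729 0.60625253 0.30291128] [-1.21554226e-04  2.24953848e-01  9.74368991e-01 -9.05538978e-04] [ 0.3213495  -0.15675202 -0.92702587]
top {'fx': 488.82112144743166, 'fy': 488.82112144743166, 'cx': 313.9073219868049, 'cy': 250.08528326584388, 'rvec': array([ 2.17734404, -2.13411987,  0.0987603 ]), 'tvec': array([-0.03540366,  0.56563053,  1.06668781])} [ 0.44568166 -0.0457696   1.12173401] 0.995888671875
side {'fx': 504.85129563086264, 'fy': 504.85129563086264, 'cx': 324.5595221166615, 'cy': 240.00937264308124, 'rvec': array([ 0.04899545,  2.78308191, -1.44479461]), 'tvec': array([0.53050971, 0.09955771, 1.08924479])} [0.54868176 0.81723687 0.71335737] 0.980986328125
```

View pics/top0.png

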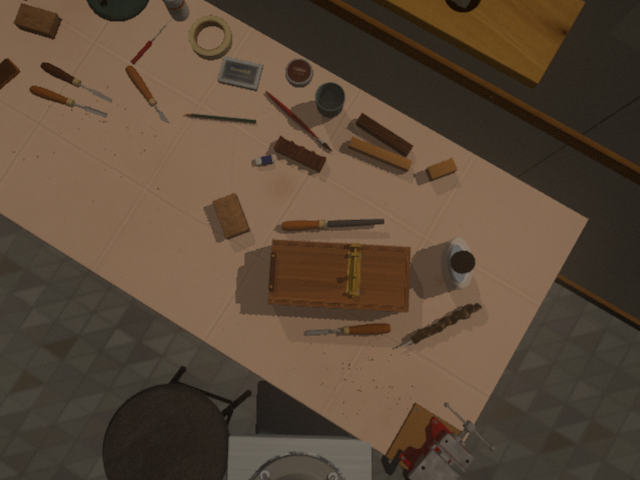

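View pics/side0.png

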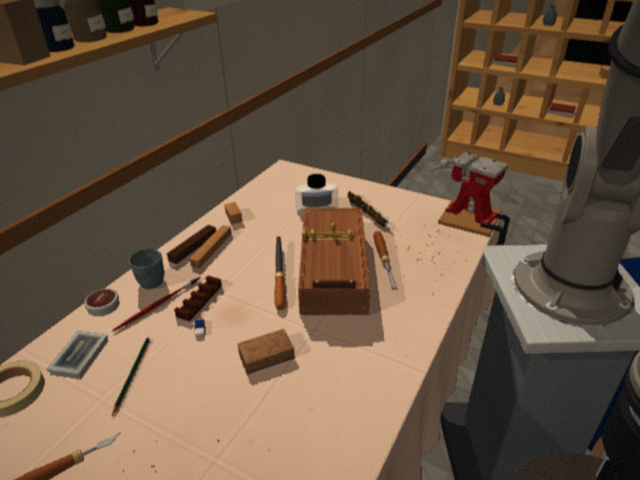

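The top view shows the box with its lip at the left (272,272), so the box's -x is about world +y. The keeper is at about (354,246), the file is above the box, the gouge below it, the block at the upper left and the ink at the right. Next I'll measure from the depth images.

```bash
python3 - <<'E'
from h import *
f=np.load("top0.npz");k=cal("top");P=pts(f['d'],*k)
print("table",np.median(P[180:200,300:320,2]))
m=np.zeros((480,640),np.uint8);m[232:322,260:420]=1
M=((P[...,2]>.064)&(P[...,2]<.080)&(m>0))
rect=cv2.minAreaRect((P[M][:,:2]*1000).astype(np.float32)); print(rect, np.median(P[M][:,2]))
c=np.array(rect[0])/1000; w,h=rect[1]; B=cv2.boxPoints(rect)/1000; print(B)
e=[B[1]-B[0],B[2]-B[1]]; e=max(e,key=np.linalg.norm); e/=np.linalg.norm(e)
if e[1]>0:e=-e
ey=np.array([-e[1],e[0]]); print("ex",e)
def loc(Q): return np.stack([(Q[:,:2]-c)@e,(Q[:,:2]-c)@ey,Q[:,2]],1)*1000
np.savez("box.npz",c=c,e=e,ey=ey)
for n in("top","side"):
    f=np.load(n+"0.npz");k=cal(n);P=pts(f['d'],*k);L=loc(P.reshape(-1,3)).reshape(480,640,3)
    inb=(abs(L[...,0])<160)&(abs(L[...,1])<80)
    if n=="side":
        M2=inb&(L[...,2]>62)&(L[...,2]<80); print("side rect",cv2.minAreaRect(L[M2][:,:2].astype(np.float32)))
    for nm,M in (("knob",inb&(L[...,2]>94)),("lip",inb&(L[...,2]>79)&(L[...,0]<-90)),("rod",inb&(L[...,2]>77)&(L[...,0]>-60)&(L[...,2]<94))):
        q=L[M]
        if len(q): print(n,nm,len(q),q.min(0).round(1),q.max(0).round(1),np.median(q,0).round(1))
p=np.load("top0.npz")['p'][225:330,255:425];q=np.load("side0.npz")['p'][195:325,285:385]
a=cv2.resize(p,None,fx=3.6,fy=3.6,interpolation=3);cv2.imwrite("pics/ct.png",a)
E
```

```text
table -0.00010476917565981094
((508.3564758300781, -80.02255249023438), (299.60498046875, 140.29571533203125), 87.9115219116211) 0.07192390878811901
[[ 0.432796   -0.22716916]
 [ 0.5729985  -0.23228192]
 [ 0.583917    0.06712405]
 [ 0.4437144   0.07223681]]
ex [-0.03644298 -0.9993357 ]
top knob 1294 [-31.9 -63.9  97.4] [  34.6    4.5 1121.7] [ -31.9  -63.9 1121.7]
top lip 190 [-150.   -40.5   79.6] [-139.6   41.2   90.8] [-144.6   -0.    85.9]
top rod 245 [-57.4 -59.4  77. ] [144.3  69.4  89.6] [29.3 22.9 83.1]
side rect ((-2.680694580078125, 1.065643310546875), (304.0779113769531, 140.09913635253906), 0.03963359072804451)
side knob 31 [18.9 -3.8 95.1] [ 31.5   7.3 105.7] [ 25.4   0.7 101.9]
side lip 214 [-153.9  -40.7   79.1] [-140.2   42.6   88.5] [-148.8    1.9   84.3]
side rod 180 [ 16.3 -43.8  77.1] [39.1 69.6 92.8] [25.9 19.5 81.3]
```

View pics/ct.png

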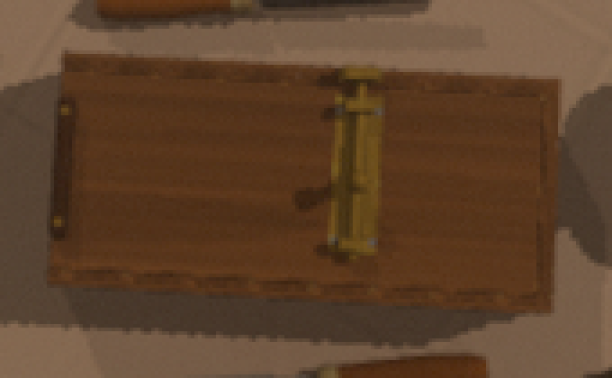

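The box measures 299.6 x 140.3 mm with its top at z 72, which matches the text. The lip's rear face is at box x -140. The crop shows the ball near (345,188), the guide staples at y rows ~104 and ~245, and the keeper at (360,75). I'll close the fingers, go above, and refine with the wrist camera.

```bash
cat >> h.py <<'E'
try:
    b=np.load("box.npz");c0,ex,ey=b["c"],b["e"],b["ey"]
    ang=np.arctan2(-ex[1],-ex[0]); a=(ang+np.pi/2)/2; Q=np.array([0,np.cos(a),np.sin(a),0])
except Exception: pass
N=env.nose_length
def W(x,y,z):  # box mm, fingertip -> TCP world
    p=c0+(x*ex+y*ey)/1000; return np.array([p[0],p[1],z/1000+N])
def loc(P): 
    q=P[...,:2]-c0; return np.stack([q@ex,q@ey,P[...,2]],-1)*1000
def tip():
    p=np.array(env.get_state()["tcp_pos"]); p[2]-=N; return loc(p).round(1)
E
python3 - <<'E'
from h import *
print(N,Q)
env.grip(0.0); env.reach(W(-10,10,220),Q); env.dwell(.2)
s=env.get_state();print(s['time'],s['qpos'],s['force'],s['opening'],tip())
k=cal("wrist");p,d=camera("wrist");np.savez("w0.npz",p=p,d=d);L=loc(pts(d,*k))
cv2.imwrite("pics/w0.png",p)
f=np.load("top0.npz");kt=cal("top");LT=loc(pts(f['d'],*kt))
for n,L in(("w",L),("t",LT)):
    inb=(abs(L[...,0])<160)&(abs(L[...,1])<85)
    for nm,M in(("knob",inb&(L[...,2]>95)&(L[...,2]<109)&(abs(L[...,0]-26)<14)),("guide",inb&(L[...,2]>78)&(L[...,2]<95)&(L[...,0]>10)&(L[...,0]<45)&(L[...,1]>15)),("lip",inb&(L[...,2]>79)&(L[...,2]<95)&(L[...,0]<-90))):
        q=L[M]
        if len(q):print(n,nm,len(q),q.min(0).round(1),q.max(0).round(1),np.median(q,0).round(1))
E
```

```text
0.0726 [0.         0.0182245  0.99983394 0.        ]
3.5917 [-0.42195969  0.25733237  0.52155715  1.95525035 -0.15458543  0.96764682
  1.70865832] [-0.75027417 -0.51377152 -0.26676792] 2.3740689643462888e-05 [-10.5  10.1 220. ]
w knob 270 [22.7 -6.  99.8] [ 35.7   6.6 108.8] [ 28.6  -0.4 105.7]
w guide 919 [19.1 15.1 78.1] [40.  70.1 90.2] [28.9 47.9 84.5]
w lip 1743 [-149.9  -41.6   79.1] [-139.2   42.1   90.7] [-142.6   -2.4   87.3]
t knob 30 [23.8 -6.  97.4] [ 34.6   4.5 106.7] [ 29.   -1.6 103.5]
t guide 122 [19.3 16.3 78. ] [42.7 69.4 89.6] [29.5 48.1 84.6]
t lip 190 [-150.   -40.5   79.6] [-139.6   41.2   90.8] [-144.6   -0.    85.9]
```

View pics/w0.png

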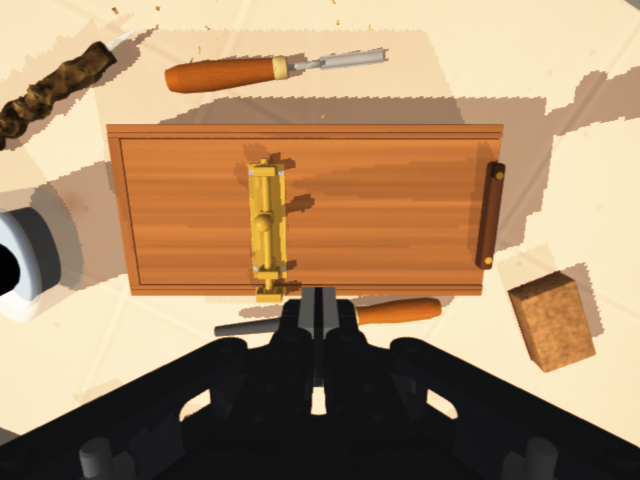

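The wrist view shows the ball at (263,222), the guide at (268,278), the keeper at (268,296) and the lip at (490,215). Both views put the ball at box (29, 0), with its top at about 106. Now I'll draw the bolt.

```bash
python3 - <<'E'
from h import *
env.movel(W(29,25,130),0.2); 
print("down",env.movel(W(29,25,91),0.08,stop_force=5),tip())
print("draw",env.movel(W(29,-4,91),0.035,stop_force=7),tip(),env.get_state()['force'])
env.movel(W(29,6,91),0.08); env.movel(W(29,12,135),0.15); env.movel(W(-10,10,220),.25); env.dwell(.1)
k=cal("wrist");p,d=camera("wrist");L=loc(pts(d,*k));cv2.imwrite("pics/w1.png",p)
M=(abs(L[...,0]-29)<14)&(abs(L[...,1])<60)&(L[...,2]>97)&(L[...,2]<109);q=L[M];print("knob",len(q),q.min(0),q.max(0),np.median(q,0),env.get_state()['time'])
M=(abs(L[...,1])<60)&(L[...,2]>80)&(L[...,2]<95)&(L[...,0]<-90);q=L[M];print("lip",q.min(0),q.max(0))
E
```

```text
down False [29.1 24.9 90.8]
draw True [29.  -0.4 91.5] [ 3.02624618  0.12085734 -0.30599823]
knob 286 [ 22.95311254 -24.01606482  99.97368363] [ 35.86381126 -11.21583214 108.82872168] [ 28.7321805  -18.32777023 105.88937875] 7.0333
lip [-150.02198009  -41.55428985   80.00669904] [-139.08824207   42.13798307   90.28583962]
```

The bolt is drawn 18 mm. Next is the lid.

```bash
python3 - <<'E'
from h import *
env.movel(W(-114,0,130),0.25)
print("down",env.movel(W(-114,0,76),0.08,stop_force=5),tip())
print("draw",env.movel(W(-311,0,76),0.06,stop_force=9),tip(),env.get_state()['force'],env.get_state()['time'])
env.movel(W(-297,0,76),0.08); env.movel(W(-290,0,160),0.2); env.reach(W(30,0,230),Q); env.dwell(.1)
k=cal("wrist");p,d=camera("wrist");L=loc(pts(d,*k));cv2.imwrite("pics/w2.png",p)
np.savez("w2.npz",L=L)
kt=cal("top");p,d=camera("top");LT=loc(pts(d,*kt))
M=(abs(LT[...,1])<60)&(LT[...,2]>79)&(LT[...,2]<95)&(LT[...,0]<-250);q=LT[M];print("lip",len(q),len(q) and (q.min(0),q.max(0)))
M=(abs(L[...,1])<25)&(L[...,2]>50)&(L[...,2]<63)&(L[...,0]>-30)&(L[...,0]<136);q=L[M];print("till rim",len(q),q.min(0),q.max(0))
h,e=np.histogram(q[:,0],bins=np.arange(-30,140,5));print(dict(zip(e[:-1],h)))
print(env.get_state()['time'])
E
```

```text
down False [-113.9    0.3   76.2]
draw True [-3.066e+02 -1.000e-01  7.560e+01] [ 1.39779769 -0.59898576  0.48365391] 11.5917
lip 198 (array([-330.06090052,  -42.11342556,   79.09416875]), array([-319.26900696,   42.02788657,   90.57195303]))
till rim 1135 [ 44.90112544 -24.88928388  50.06918789] [130.0091625   24.99709003  62.94937048]
{np.int64(-30): np.int64(0), np.int64(-25): np.int64(0), np.int64(-20): np.int64(0), np.int64(-15): np.int64(0), np.int64(-10): np.int64(0), np.int64(-5): np.int64(0), np.int64(0): np.int64(0), np.int64(5): np.int64(0), np.int64(10): np.int64(0), np.int64(15): np.int64(0), np.int64(20): np.int64(0), np.int64(25): np.int64(0), np.int64(30): np.int64(0), np.int64(35): np.int64(0), np.int64(40): np.int64(26), np.int64(45): np.int64(335), np.int64(50): np.int64(67), np.int64(55): np.int64(12), np.int64(60): np.int64(12), np.int64(65): np.int64(10), np.int64(70): np.int64(10), np.int64(75): np.int64(11), np.int64(80): np.int64(11), np.int64(85): np.int64(13), np.int64(90): np.int64(8), np.int64(95): np.int64(13), np.int64(100): np.int64(10), np.int64(105): np.int64(8), np.int64(110): np.int64(8), np.int64(115): np.int64(11), np.int64(120): np.int64(271), np.int64(125): np.int64(298), np.int64(130): np.int64(1)}
13.875
```

View pics/w2.png

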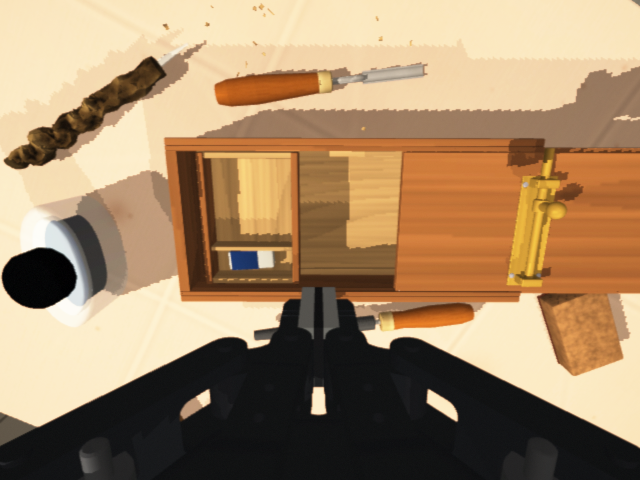

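The lid is at its stop: the lip is at -320, so it moved 180 mm. The till spans box x 45 to 130, with the empty bay at image (250,195) and the eraser at (250,260). Now I'll draw the till.

```bash
python3 - <<'E'
from h import *
L=np.load("w2.npz")["L"]
M=(L[...,0]>70)&(L[...,0]<110)&(L[...,2]>50)&(L[...,2]<64)&(abs(L[...,1])<59);q=L[M];print("divider y",np.histogram(q[:,1],bins=np.arange(-60,61,10))[0])
env.movel(W(88,-14,120),0.2)
print("down",env.movel(W(88,-14,43),0.08,stop_force=5),tip())
print("draw",env.movel(W(-24,-14,43),0.05,stop_force=7),tip(),env.get_state()['force'])
x=tip()[0]
env.movel(W(x+14,-14,43),0.08); env.movel(W(x+14,-14,130),0.15); env.movel(W(80,-14,230),0.25); env.dwell(.1)
k=cal("wrist");p,d=camera("wrist");L=loc(pts(d,*k));cv2.imwrite("pics/w3.png",p)
M=(abs(L[...,1]+15)<20)&(L[...,2]>54)&(L[...,2]<63)&(L[...,0]>-38)&(L[...,0]<136);q=L[M];print("till rim",len(q),q.min(0),q.max(0))
kt=cal("top");p,d=camera("top");LT=loc(pts(d,*kt))
M=(abs(LT[...,1])<60)&(LT[...,2]>79)&(LT[...,2]<95)&(LT[...,0]<-250);q=LT[M];print("lip",q.min(0),q.max(0))
print(env.get_state()['time'])
E
```

```text
divider y [288   0   0   0   0   0   0   0 270   0   0 336]
down False [ 88.2 -13.7  43.4]
draw True [ -0.6 -14.2  42.8] [ 0.05858901 -3.65780349  0.44485907]
till rim 720 [-20.68877551 -34.99050158  54.02791915] [64.44744579  4.95194324 62.42550892]
lip [-329.66554134  -42.05349559   79.17542716] [-318.97902623   41.88419371   90.90243137]
19.25
```

View pics/w3.png

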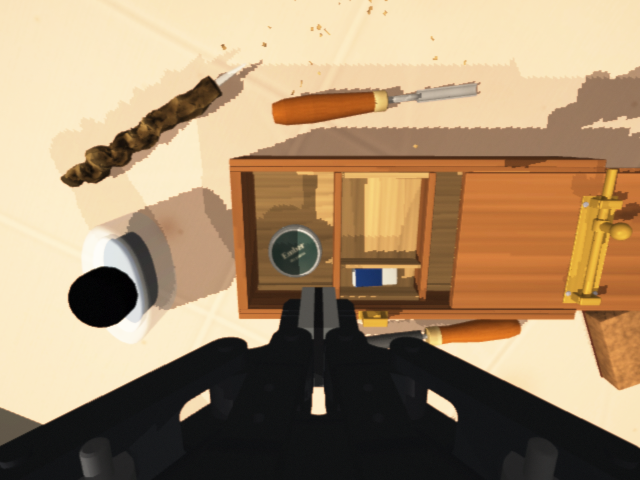

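The till is out about 66 mm from where it started and the tin is in view at (295,250). I can't tell whether it reached its stop, so I'll give it one more gentle draw.

```bash
python3 - <<'E'
from h import *
env.movel(W(16,-14,120),0.25)
print("down",env.movel(W(16,-14,43),0.08,stop_force=5),tip())
print("draw",env.movel(W(-16,-14,43),0.03,stop_force=12),tip(),env.get_state()['force'])
x=tip()[0]
env.movel(W(x+14,-14,43),0.08); env.movel(W(x+14,-14,130),0.15); env.movel(W(80,-14,230),0.25); env.dwell(.3)
k=cal("wrist");p,d=camera("wrist");L=loc(pts(d,*k))
M=(abs(L[...,1]+15)<20)&(L[...,2]>54)&(L[...,2]<63)&(L[...,0]>-38)&(L[...,0]<136);q=L[M];print("till rim",q.min(0),q.max(0))
M=(abs(L[...,0]+151)<14)&(abs(L[...,1])<60)&(L[...,2]>97)&(L[...,2]<109);q=L[M];print("knob",len(q),len(q) and np.median(q,0))
print(env.get_state()['time']); 
E
```

```text
down False [ 16.1 -13.7  43.4]
draw True [ -0.7 -14.1  42.9] [ 1.04112444 -2.65337412  0.98506222]
till rim [-20.61591852 -34.99153365  54.13039722] [64.45895858  4.79776368 62.52417162]
knob 325 [-147.37714351  -18.58096899  104.99347687]
23.7333
```

The till did not move any further, so it is at its stop. The bolt is still drawn.

```bash
python3 -c "
from h import *
print(job.job_done())"
```

```text
the job is handed in; nothing more can be done
None
```

The job is handed in after about 24 s of robot time: the bolt is drawn 18 mm, the lid 180 mm, and the till is at its front stop; in the last views the tin lay uncovered on the box floor and nothing around the box looked moved, though I did not measure these.

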